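# Set out the lacquer shade samples, lightest first

### The arm

A 6-joint arm with a two-finger parallel gripper is mounted at the origin on the work surface. World frame = base frame: x ahead of the robot, y to its left, z up, the work surface at z = 0. Lengths are in m, angles in degrees, forces in N, time in s.
With the tool pointing down it reaches from about 0.35 to 0.8 m from the base axis. Payload 7.3 kg.
Tool frame: the origin (TCP) lies midway between the tips of the shut fingers; the grasp point (between the pads) lies 19 mm behind it; z points along the fingers, y is the line along which they close (so a half turn about z gives the same grasp; the last joint's range is limited). The gripper opens to 85 mm and grips with 20 to 120 N. Pads are 22 mm wide; open, the fingers measure 114 mm over their backs; the gripper's body (76 mm by 85 mm) begins 54 mm behind the grasp point. The pads swing forward as they close: fully open they stand 13 mm farther back than shut.
Start: joints at [67.552, 19.595, 87.324, -0, 73.075, -8.365], TCP at [0.128, 0.509, 0.231] pointing down, gripper open.
Joint ranges: [-145.02, 145.02], [-44.19, 115.74], [2.07, 154.8], [-57.11, 237.11], [16.16, 152.29], [-177.93, 177.93]. Speed limits (degrees/s): [147.25, 147.25, 180, 180, 180, 180].

### API

Orientations are given as [roll, pitch, yaw] about the fixed x, y, z axes, in that order (R = Rz(yaw) Ry(pitch) Rx(roll)).
In Python, from bench import env, workorder, get_image gives the robot as it stands (env), with the cameras as plain functions and the job (workorder). Calls block until the motion is done:
- env.move_ptp(position, orientation): joint-space move of the TCP to a pose.
- env.move_straight(position, velocity=0.15, rot=None, contact_N=None): straight line of the TCP; rot=None keeps the orientation; velocity is the mean speed in m/s. With contact_N (N) it stops when the force on the tool has changed by that much, and returns True; else False.
- env.goto_joints(angles): joint-space move.
- env.set_gripper(opening, strength=None): finger opening in m; strength is the grip in N (None keeps the last); returns when the fingers have stopped.
- env.sleep(seconds).
- env.inverse_kinematics(position, orientation): joint angles nearest the present ones, or None.
- env.state(): the state.
- get_image(name): name is "scene" or "top"; returns a dict with "color" (384x512x3 uint8, blue, green, red), "K" (3x3 intrinsics, pixels), "pose" (4x4, takes a point from camera to world coordinates). Camera axes: x right, y down, z forward; pixel columns grow to the right and rows downward; lengths in m; the calibration is good to about 2 mm. A picture is of the moment at which its call begins. There is no depth.
A pose or a line that the arm cannot do raises env.Unreachable and nothing moves.
- workorder.finish_job(): hands the job in; it is judged then, once.
The state is a dict: "time_s": time; "joint_pos": joint angles; "joint_velocities": joint speeds; "joint_efforts": joint torques, N m; "eef_pos": TCP position; "ee_rot": TCP orientation; "ft_force": force on the tool from outside, world axes, zero at the start; "moment": the same for the moment, N m; "gripper_width": finger opening in m; "grasp_force": force on a finger pad.
Only numpy, scipy, OpenCV 4.12 (cv2) and the standard library are available. Lean on these libraries where they do the work, as an engineer would, in place of code of your own. Each camera call takes 0.05 s, during which the arm holds its last target. There are 200 camera calls.

### The job

Set out the lacquer samples for testing: stand each coloured bottle upright in the spill dish of its own colour, one at a time from the lightest shade to the darkest so that no pigment is carried over: yellow first, then red, then green, then blue. Set the glass bottles down rather than dropping or tipping them, let go of each before fetching the next, and leave the two black-capped bottles standing where they are.

Things in the scene. Friction and masses are not known exactly. Their poses are not given: they have to be found in the camera images.
- yellow_bottle: loose nail-lacquer sample bottle, yellow cap and yellow body, about 70 g, standing upright: round body 32 mm diameter from the foot to 36 mm height, sloping shoulder up to 42 mm, straight round cap 20 mm diameter from 42 mm to the top at 76 mm (a good place to grip). Origin: centre of the underside; z up along the bottle
- red_bottle: loose nail-lacquer sample bottle, red cap and red body, about 70 g, standing upright: round body 32 mm diameter from the foot to 36 mm height, sloping shoulder up to 42 mm, straight round cap 20 mm diameter from 42 mm to the top at 76 mm (a good place to grip). Origin: centre of the underside; z up along the bottle
- green_bottle: loose nail-lacquer sample bottle, green cap and green body, about 70 g, standing upright: round body 32 mm diameter from the foot to 36 mm height, sloping shoulder up to 42 mm, straight round cap 20 mm diameter from 42 mm to the top at 76 mm (a good place to grip). Origin: centre of the underside; z up along the bottle
- blue_bottle: loose nail-lacquer sample bottle, blue cap and blue body, about 70 g, standing upright: round body 32 mm diameter from the foot to 36 mm height, sloping shoulder up to 42 mm, straight round cap 20 mm diameter from 42 mm to the top at 76 mm (a good place to grip). Origin: centre of the underside; z up along the bottle
- yellow_dish: shallow round yellow spill dish fixed to the bench: outside diameter 66 mm, inside diameter 56 mm, floor 4 mm above the bench, rim 10 mm above the bench. Origin: centre of the underside, on the bench; z up
- red_dish: shallow round red spill dish fixed to the bench: outside diameter 66 mm, inside diameter 56 mm, floor 4 mm above the bench, rim 10 mm above the bench. Origin: centre of the underside, on the bench; z up
- green_dish: shallow round green spill dish fixed to the bench: outside diameter 66 mm, inside diameter 56 mm, floor 4 mm above the bench, rim 10 mm above the bench. Origin: centre of the underside, on the bench; z up
- blue_dish: shallow round blue spill dish fixed to the bench: outside diameter 66 mm, inside diameter 56 mm, floor 4 mm above the bench, rim 10 mm above the bench. Origin: centre of the underside, on the bench; z up
- black_bottle_a: loose retained bottle with black cap and dark brown body, same shape and size as the coloured ones (76 mm high, cap 20 mm, body 32 mm), to be left standing where it is. Origin: centre of the underside; z up
- black_bottle_b: loose retained bottle with black cap and dark brown body, same shape and size as the coloured ones (76 mm high, cap 20 mm, body 32 mm), to be left standing where it is. Origin: centre of the underside; z up

How it is judged:
By the outcome, as a careful person would: the job done as asked, in the order asked, and still so for the second after the job is handed in, with the robot touching nothing.
It also fails if it takes over 102 s, if anything falls off the work surface, if the arm or the gripper's body presses on something with over 40 N, if the wrist force passes 120 N, or if a joint passes its speed limit or range.

## Working session

There is one attempt and no reset: what is moved stays moved. The work goes in short steps, each a Python script; the robot and the scene stay as the last script left them, time stands still between calls to the robot, and variables do not carry over. Pictures are saved under pics/ and viewed, at most 14 in all, crops included, and the job is handed in when it is done.

```bash
mkdir -p pics; ls
python3 - <<'E'
from bench import env, workorder, get_image
import cv2
for n in("top","scene"):
    i=get_image(n); cv2.imwrite(f"pics/{n}0.png",i["color"]); print(n,i["K"].round(1).tolist(),i["pose"].round(3).tolist())
print(env.state())
E
```

```text
bench.py
pics
top [[443.4, 0.0, 258.7], [0.0, 443.4, 193.6], [0.0, 0.0, 1.0]] [[-0.008, -0.992, 0.123, 0.36], [-1.0, 0.008, 0.003, -0.016], [-0.004, -0.123, -0.992, 1.355], [0.0, 0.0, 0.0, 1.0]]
scene [[453.5, 0.0, 252.7], [0.0, 453.5, 187.6], [0.0, 0.0, 1.0]] [[-0.672, 0.611, -0.419, 0.984], [0.741, 0.549, -0.388, 0.414], [-0.007, -0.571, -0.821, 0.919], [0.0, 0.0, 0.0, 1.0]]
{'time_s': 0.1, 'joint_pos': array([ 6.75510564e+01,  1.96311728e+01,  8.73703912e+01,  4.58237383e-04,
        7.30745282e+01, -8.36344542e+00]), 'joint_velocities': array([ 0.12305309, -0.09554379, -0.12229978, -0.00768789,  0.03218586,
       -0.02014195]), 'joint_efforts': array([ 3.27266564e-03, -4.34448910e+01, -2.46493345e+01, -6.89960984e-05,
        4.59267525e-03,  7.95606013e-06]), 'eef_pos': array([0.12759654, 0.50890298, 0.23071529]), 'ee_rot': array([-1.79924781e+02, -1.15012842e-02,  1.65914361e+02]), 'ft_force': array([-0.06893409,  0.1015252 ,  0.36005401]), 'moment': array([-0.00872676, -0.01427892, -0.06288605]), 'grasp_force': 0.0, 'gripper_width': 0.08558282421339317}
```

View pics/top0.png

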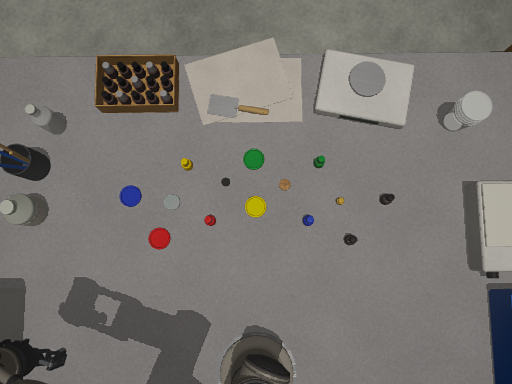

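View pics/scene0.png

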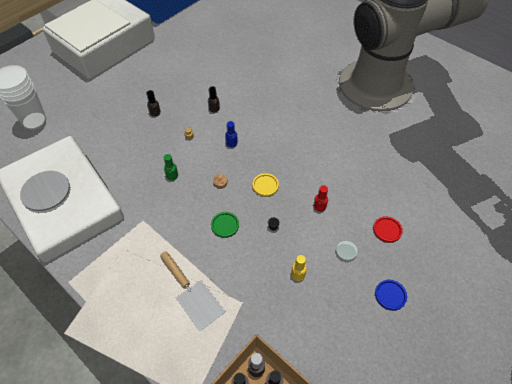

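The top view shows bottles at yellow (187,164), red (210,220), green (319,161) and blue (308,220). The dishes are at yellow (256,207), red (159,238), green (254,159) and blue (131,196). Black bottles stand at (386,199) and (350,239), with small clutter in between. The scene view agrees.

```bash
cat > vis.py <<'E'
import cv2, numpy as np
H={"yellow":[(20,34)],"red":[(0,7),(173,180)],"green":[(50,75)],"blue":[(110,130)]}
BOX={"top":(100,140,420,260),"scene":(130,80,420,320)}
def ray(im,p):
    d=im["pose"][:3,:3]@np.linalg.solve(im["K"],[p[0],p[1],1.]); return im["pose"][:3,3],d/np.linalg.norm(d)
def plane(im,p,z):
    o,d=ray(im,p); return o+d*(z-o[2])/d[2]
def blobs(im,n,c):
    hsv=cv2.cvtColor(cv2.resize(im["color"],None,fx=4,fy=4,interpolation=cv2.INTER_CUBIC),cv2.COLOR_BGR2HSV)
    m=sum(cv2.inRange(hsv,(a,150,50),(b,255,255)) for a,b in H[c])
    k,_,st,ce=cv2.connectedComponentsWithStats(m)
    x0,y0,x1,y1=BOX[n]
    out=[]
    for i in range(1,k):
        cx,cy=(ce[i]+.5)/4-.5
        if st[i,4]>16*15 and x0<cx<x1 and y0<cy<y1:
            cs,_=cv2.findContours((np.asarray(cv2.inRange(np.where(_==0,0,0).astype(np.uint8),1,1)) if False else (_==i).astype(np.uint8)),cv2.RETR_EXTERNAL,cv2.CHAIN_APPROX_NONE) if False else (None,None)
            out.append((st[i,4]/16,np.array([cx,cy]),[int(v/4) for v in st[i,:4]]))
    return sorted(out,key=lambda t:-t[0])
def tri(rs):
    A=sum(np.eye(3)-np.outer(d,d) for o,d in rs); b=sum((np.eye(3)-np.outer(d,d))@o for o,d in rs)
    p=np.linalg.solve(A,b); return p,[np.linalg.norm(np.cross(p-o,d)) for o,d in rs][0]
E
# tidy: drop the contour line, labels not needed
sed -i '/cs,_=cv2/d' vis.py
python3 - <<'E'
from bench import env, workorder, get_image; from vis import *
I={n:get_image(n) for n in("top","scene")}
for c in H:
    for n in I: print(c,n,[(round(a),p.round(1).tolist(),b) for a,p,b in blobs(I[n],n,c)])
    B={n:blobs(I[n],n,c) for n in I}
    print("  dish",*[plane(I[n],B[n][0][1],.008).round(4) for n in I])
    if all(len(b)>1 for b in B.values()):
        p,e=tri([ray(I[n],B[n][1][1]) for n in I]); print("  bottle",p.round(4),round(e,4),*[plane(I[n],B[n][1][1],.036).round(4) for n in I])
for p in [(386,199),(350,239),(226,182),(171,202),(284,184),(340,201)]: print(p,plane(I["top"],p,.02).round(3))
E
```

```text
yellow top [(361, [255.2, 206.3], [245, 196, 21, 21]), (109, [186.3, 163.8], [180, 158, 12, 12]), (39, [339.9, 200.5], [337, 197, 7, 7])]
yellow scene [(474, [265.2, 184.5], [252, 173, 26, 23]), (273, [298.9, 268.3], [291, 255, 15, 25]), (37, [188.7, 133.5], [185, 128, 7, 11])]
  dish [ 0.4884 -0.0018  0.008 ] [4.912e-01 2.000e-04 8.000e-03]
  bottle [0.6181 0.2067 0.0278] 0.0 [0.6165 0.2053 0.036 ] [0.6214 0.2086 0.036 ]
red top [(362, [158.9, 238.0], [148, 227, 21, 21]), (84, [209.6, 219.9], [204, 215, 11, 10])]
red scene [(577, [387.5, 229.0], [373, 216, 29, 26]), (254, [321.0, 199.1], [314, 185, 14, 26])]
  dish [0.3943 0.2902 0.008 ] [0.3977 0.2916 0.008 ]
  bottle [0.4464 0.1347 0.0285] 0.0001 [0.446  0.1337 0.036 ] [0.4509 0.1372 0.036 ]
green top [(323, [253.4, 158.7], [243, 149, 20, 20]), (60, [319.9, 160.8], [314, 156, 10, 10])]
green scene [(529, [224.6, 224.3], [211, 212, 27, 24]), (207, [169.9, 168.0], [164, 154, 13, 25])]
  dish [0.636  0.0025 0.008 ] [0.6389 0.0049 0.008 ]
  bottle [ 0.6229 -0.199   0.029 ] 0.0011 [ 0.6223 -0.1989  0.036 ] [ 0.6252 -0.1933  0.036 ]
blue top [(343, [130.0, 195.6], [119, 185, 21, 21]), (71, [308.2, 220.0], [303, 215, 10, 10])]
blue scene [(736, [390.7, 294.6], [375, 279, 31, 30]), (210, [230.8, 135.0], [225, 121, 11, 26])]
  dish [0.5244 0.3812 0.008 ] [0.5276 0.3827 0.008 ]
  bottle [ 0.444  -0.1607  0.029 ] 0.0002 [ 0.4434 -0.1597  0.036 ] [ 0.4483 -0.1563  0.036 ]
(386, 199) [ 0.506 -0.398  0.02 ]
(350, 239) [ 0.386 -0.285  0.02 ]
(226, 182) [0.562 0.086 0.02 ]
(171, 202) [0.502 0.253 0.02 ]
(284, 184) [ 0.555 -0.09   0.02 ]
(340, 201) [ 0.501 -0.259  0.02 ]
```

```bash
cat > job.py <<'E'
from bench import env, workorder, get_image
import numpy as np, cv2
G,HI=.046,.16
BOT=dict(yellow=(.6185,.206),red=(.4475,.1345),green=(.623,-.197),blue=(.445,-.159))
DISH=dict(yellow=(.490,-.001),red=(.396,.291),green=(.6375,.0035),blue=(.526,.382))
def pick(c):
    x,y=BOT[c]; yaw=np.degrees(np.arctan2(y,x))+90
    env.set_gripper(.045,30)
    env.move_ptp([x,y,HI],[180,0,yaw])
    env.move_straight([x,y,G],.12)
    env.set_gripper(.0,30)
    s=env.state(); print(c,"grip",round(s["gripper_width"],4),round(s["grasp_force"],1),round(s["time_s"],1))
    env.move_straight([x,y,HI],.15)
def place(c):
    x,y=DISH[c]
    env.move_straight([x,y,HI],.25)
    s=env.state(); print("held",round(s["gripper_width"],4),round(s["grasp_force"],1))
    env.move_straight([x,y,G+.009],.12)
    hit=env.move_straight([x,y,G+.001],.02,contact_N=3)
    s=env.state(); print("down",hit,s["eef_pos"].round(4),s["ft_force"].round(1))
    env.sleep(.2); env.set_gripper(.045); env.sleep(.2)
    env.move_straight(list(env.state()["eef_pos"][:2])+[HI],.15)
    print("t",round(env.state()["time_s"],1))
E
python3 - <<'E'
from job import *
pick("yellow"); cv2.imwrite("pics/s1.png",get_image("scene")["color"])
place("yellow"); cv2.imwrite("pics/s2.png",get_image("scene")["color"])
a,b=cv2.imread("pics/s1.png"),cv2.imread("pics/s2.png")
cv2.imwrite("pics/s12.png",np.hstack([a[80:380,130:430],b[80:380,130:430]]))
E
```

```text
yellow grip 0.0191 29.4 4.2
held 0.0187 29.3
down True [ 0.4903 -0.0012  0.0507] [-0.4 -1.1  3.1]
t 9.3
```

View pics/s12.png

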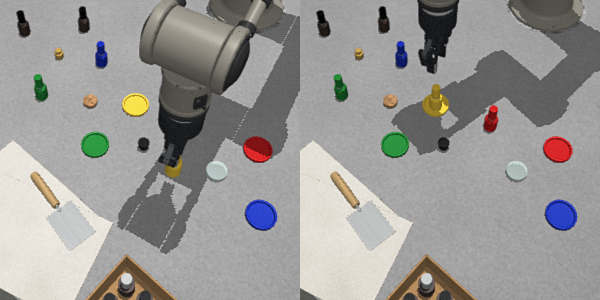

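The yellow bottle stands upright in its dish (crop right, 435,100), and everything else is undisturbed. I'll carry on with red.

Run:
```python
from job import *
pick("red"); place("red"); a=get_image("scene")["color"]
s=env.state()["gripper_width"]
cv2.imwrite("pics/s3.png",a[80:380,130:430])
```

```text
red grip 0.019 30.2 11.6
held 0.0192 29.8
down True [0.3961 0.2912 0.0504] [-0.8 -0.5  5.2]
t 16.4
```

View pics/s3.png

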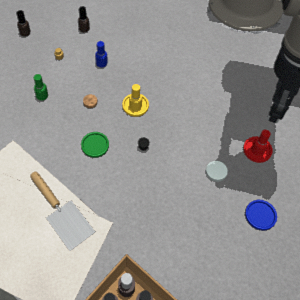

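Red is upright in its dish at (260,145), and yellow at (135,100) is still fine. Green is next.

Run:
```python
from job import *
pick("green"); place("green"); a=get_image("scene")["color"]
cv2.imwrite("pics/s4.png",a[80:380,130:430])
```

```text
green grip 0.019 31.2 20.0
held 0.0191 30.9
down True [0.6377 0.0036 0.0505] [-0.6  0.6  4.2]
t 24.9
```

View pics/s4.png

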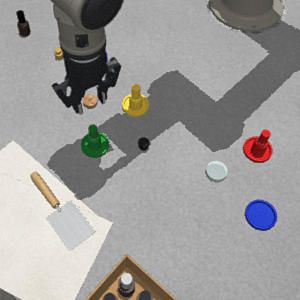

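Green is upright in its dish at (95,143), and yellow and red are still standing. Blue is last.

Run:
```python
from job import *
pick("blue"); place("blue")
env.move_straight([.40,.42,.28],.25)
a=get_image("scene")["color"]; b=get_image("top")["color"]
cv2.imwrite("pics/s5.png",np.hstack([a[80:380,130:430],b[90:390,100:420]]))
```

```text
blue grip 0.0189 30.9 27.6
held 0.0189 30.6
down True [0.5261 0.3825 0.0503] [-0.6  1.   4.1]
t 33.8Traceback (most recent call last):
  File "<stdin>", line 5, in <module>
    return _nx.concatenate(arrs, 1, dtype=dtype, casting=casting)
           ~~~~~~~~~~~~~~~^^^^^^^^^^^^^^^^^^^^^^^^^^^^^^^^^^^^^^^
ValueError: all the input array dimensions except for the concatenation axis must match exactly, but along dimension 0, the array at index 0 has size 300 and the array at index 1 has size 294
```

Run:
```python
from job import *
env.move_ptp([.30,.30,.30],[180,0,135])
a=get_image("scene")["color"]; b=get_image("top")["color"]
cv2.imwrite("pics/s6.png",np.hstack([a[80:380,120:450],b[80:380,90:420]]))
```

```text
(no output)
```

View pics/s6.png

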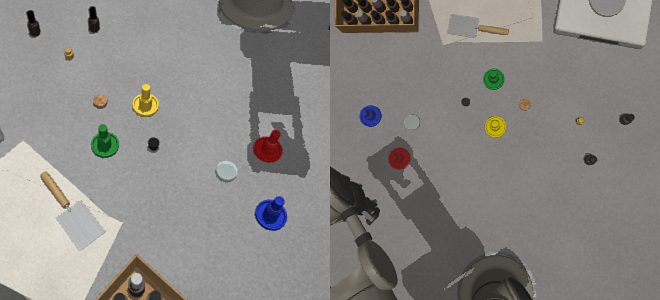

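All four bottles stand upright in their own dishes: scene crop yellow (146,100), red (270,148), green (104,142), blue (272,212). Both black-capped bottles are where they were, at (33,22) and (94,18), and the arm is clear.

```bash
python3 -c "
from bench import env, workorder, get_image
print(workorder.finish_job(), env.state()['time_s'])"
```

```text
the job is handed in; nothing more can be done
the job is handed in; nothing more can be done
```

The job is handed in: the yellow, red, green and blue bottles were set down in that order, each upright in its own dish, the last at about 34 s of the 102 s allowed, and both black-capped bottles stand where they were.

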